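# Open the viewing stand and hold its lens boom at the index clip

### The arm

A 7-joint arm with a two-finger parallel gripper is mounted at the origin on a cart in front of the work surface, level with it; the furniture and walls round the work are solid. World frame = base frame: x ahead of the robot, y to its left, z up, the work surface at z = 0. Lengths are in m, angles in rad, forces in N, time in s.
With the tool pointing down it reaches from about 0.4 to 0.875 m from the base axis. Payload 19.3 kg.
Tool frame: the origin (TCP) lies on the mounting face of the last link; the fingertips stand 173 mm ahead of it and the grasp point (between the pads) lies 155 mm ahead of it (bot.grip_point_offset is the distance from the TCP to the grasp point, in m); z points along the fingers, y is the line along which they close (so a half turn about z gives the same grasp; the last joint's range is limited). The gripper opens to 85 mm and grips with 20 to 120 N. Pads are 22 mm wide; open, the fingers measure 114 mm over their backs; the gripper's body (76 mm by 85 mm) begins 54 mm behind the grasp point. The pads swing forward as they close: fully open they stand 13 mm farther back than shut.
Start: joints at [1.112, 0.521, -0.036, 1.599, 0.021, 1.021, -0.113], TCP at [0.237, -0.578, 0.405] pointing down, gripper open.
Joint ranges: [-2.91, 2.91], [-0.3, 2.13], [-1.5, 1.42], [0.17, 2.43], [-1.26, 4.41], [0.16, 1.93], [-2.52, 2.52]. Speed limits (rad/s): [1.89, 1.89, 2.39, 2.39, 3.01, 3.01, 3.01].

### API

Orientations are given as [roll, pitch, yaw] about the fixed x, y, z axes, in that order (R = Rz(yaw) Ry(pitch) Rx(roll)).
In Python, from workcell import bot gives the robot as it stands.
- The arm moves only by the tool arm_command, never from a script. Its argument "deltas" is a list of rows, each a list of 3 entries, a list of its own where there are three numbers: the shift along the tool's x, y, z in cm, then the turn, a rotation vector about the tool's x, y, z in rad, then the finger opening in cm, from 0 to 8.54. In form: [[[tx, ty, tz], [rx, ry, rz], claw], ...]. A call has 1 to 20 rows; each row shifts and turns the commanded pose from where the row before left it, along the tool's axes as they then stand; what a row does not reach is not made up. A row lasts 1/10 s, in which the tool goes at most 50 mm and 8.59 degrees, less where a joint would pass 70% of its speed; a pose out of reach is approached as far as the arm can. A call with a gripper value outside its range is refused whole. The fingers move at their own pace and stop on an object; "newtons" is the grip in N (left out, the last holds). Time passes only in rows, so rows that do not move let the fingers close. It gives the time, the measured TCP pose, the force, the opening and the grip force at its end, in the units of the state.
- bot.observe(): the state, without advancing time (a new reading comes with each control period).
- bot.grab_frame(name): name is "scene" or "top"; returns a dict with "frame" (420x560x3 uint8, red, green, blue), "K" (3x3 intrinsics, pixels), "k1" (the pictures are not rectified: a ray, as slopes to the right and down, at radius r is drawn at 1 + k1 r^2 times it, then the intrinsics apply), "rvec" (rotation vector, rad) and "tvec" (3), from world to camera coordinates, as OpenCV has them. Camera axes: x right, y down, z forward; pixel columns grow to the right and rows downward; lengths in m; the calibration is good to about 2 mm. A picture is of the moment at which its call begins. There is no depth.
- bot.job_done(): hands the job in; it is judged then, once.
Trained networks look in a picture, given as the dict that the camera call returned (one of the last four; its "shot" number tells which), for a name from the list of things; names that differ only in an ending like _2 or _b are one class to them, and where a whole thing is asked for, a point or a joint stands for the part that bears it (a point fixed in the world has none). Each returns a list of dicts, best first, with "p" (0 to 1); they miss things now and then, are a little off and sometimes report something else, mostly with a low value. They report only what shows in the picture. A call takes as long as a camera call.
- bot.find_in(name, picture): "rect" ([left, top, width, height] in pixels, round what is visible of it).
- bot.mark_of(name, picture): "at" ([column, row] in pixels: a listed point, or the origin of a listed thing).
The state is a dict: "clock": time; "qpos": joint angles; "qd": joint speeds; "joint_efforts": joint torques, N m; "position": TCP position; "tool_rot": TCP orientation; "force": force on the tool from outside, world axes, zero at the start; "moment": the same for the moment, N m; "grip_width": finger opening in m; "finger_force": force on a finger pad.
Only numpy, scipy, OpenCV 4.12 (cv2) and the standard library are available. Lean on these libraries where they do the work, as an engineer would, in place of code of your own. Each camera call takes 0.05 s, during which the arm holds its last target. There are 200 camera calls.

### The job

On the viewing stand, fold the shade panel up by its wire handle until it stands upright, and leave it standing there. Then squeeze the boom's head so that its lock button is pressed, draw the spring-loaded boom out until its pointer is level with the index clip on the scale, and finish still squeezing the head and holding the boom there. Leave the dish carriage where it is set, and do not disturb the things lying about.

Things in the scene. Friction and masses are not known exactly. Their poses are not given: they have to be found in the camera images.
- stand: Fixed viewing stand: aluminium base plate 150 x 350 x 12 mm (x -75..75, y -200..150 mm) with a grey square tube on a post. Origin on the table top under the boom's line; z up; y along the boom, which comes OUT towards -y; the -x side faces the robot (yaw within 0.25 rad). A white scale, top 22 mm above the table, lies along the -x edge, with ticks every 10 mm.
- panel (a joint): Angle of the white shade panel (80 mm wide, 130 mm from hinge to free edge, 5 mm thick) about a hinge along the stand's x axis. 0 = flat, level over the boom's head; pi/2 = upright; grows as the free edge rises, up to 2.3. Starts at 0 to 0.3. The hinge is stiff (0.32 N m): the panel stays where it is left.
- panel_hinge (a point): Middle of the panel's hinge line, 128 mm above the table, at y = +120 mm in the stand frame.
- panel_bar (a point): Middle of the bar of the panel's wire handle: round steel bar 10 mm thick along the stand's x axis, 185 mm from the hinge. 50 mm are clear between bar and panel edge; the side wires are 72 mm apart. Pinched lightly from above, it turns between the fingers as the panel folds.
- boom: Telescoping boom. Origin in the middle of its head, a grey block 34 (stand x) x 30 (stand y) x 38 mm high, 90 mm above the table; axes parallel to the stand's. Home at stand y = +20 mm, locked there by a latch until the button is pressed; comes out up to 150 mm towards stand -y against a spring of 3 to 4 N. A ring lens 60 mm wide, top 79 mm above the table, is on its -y side.
- lock_button (a joint): Travel of the black lock button, 22 x 22 mm, in the head's near (stand -x) cheek: 0 = out, 6 mm proud; 0.005 = fully in; the latch is free beyond 0.003. Spring 4 to 6.5 N; springs out when let go. Take the head from above, one finger on the button, one on the plain far cheek: 40 mm apart before it is pressed, 35 mm after.
- pointer_tip (a point): Tip of the steel pointer on the boom: it drops from the head and reaches out 60 mm to the stand's -x side, 29 mm above the table; it moves with the boom and has the same stand y as the boom's origin.
- clip_tip (a point): Steel tip of the black index clip (6 x 10 mm, 29 mm tall) at the -x edge of the scale. The clip is part of the white dish carriage (round dish 60 mm), set at stand y = -35 to -100 mm. The boom is at the mark when pointer tip and clip tip have the same stand y within half a scale division (5 mm). The carriage is stiff to slide (12 N); leave it.
- cassette_1: White flat test cassette, 70 x 20 x 5 mm, lying on the stand's base plate behind the boom; a bystander.
- coverglass_box: Small carton, 55 x 55 x 22 mm, in front of the stand; a bystander.
- timer: Pale square timer, 64 x 64 x 19 mm, in front of the stand; a bystander.
- marker_1: Black and white marker pen, 135 mm long, 16 mm thick, in front of the stand; a bystander.
- slides_box: Carton, 60 x 83 x 34 mm, right of the stand; a bystander.
- dropper_1: Dropper bottle, 30 mm wide, 80 mm tall, standing right of the stand; a bystander.

How it is judged:
By the outcome, as a careful person would: the job done as asked, in the order asked, and still so for the second after the job is handed in, while the arm keeps its last pose, push and grip.
It also fails if it takes over 54 s, if anything falls off the work surface, if the arm or the gripper's body presses on something with over 40 N, if the wrist force passes 120 N, or if a joint passes its speed limit or range.

## Working session

There is one attempt and no reset: what is moved stays moved. The work goes in short steps, Python scripts to look and compute and a tool call to move; the robot and the scene stay as the last step left them, time stands still between calls to the robot, and variables do not carry over. Pictures are saved under pics/ and viewed, at most 10 in all, crops included, and the job is handed in when it is done.

Besides the shell and the picture viewer there is one more tool, called after "Call:" by a JSON object that holds its "fn" and its "kwargs", one argument or row to a line. arm_command: Moves the arm, as the interface text tells. Its arguments: {"type":"object","properties":{"deltas":{"type":"array","items":{"type":"array"}},"newtons":{"type":"number"}},"required":["deltas"]}

```bash
ls; mkdir -p pics; cat > h.py <<'E'
import numpy as np, cv2
from workcell import bot
from scipy.spatial.transform import Rotation as R
def ray(f,px):
    K=np.array(f["K"]);d=np.array([f["k1"],0,0,0,0.])
    # r-scale (1+k1 r^2)
    u=cv2.undistortPoints(np.array([[px]],float),K,d)[0,0]
    Rm=cv2.Rodrigues(np.array(f["rvec"],float))[0];t=np.array(f["tvec"]).ravel()
    return -Rm.T@t, Rm.T@np.array([u[0],u[1],1.])
def at_z(f,px,z):
    c,d=ray(f,px);return c+d*(z-c[2])/d[2]
def tri(obs):
    A=np.zeros((3,3));b=np.zeros(3)
    for f,px in obs:
        c,d=ray(f,px);d/=np.linalg.norm(d);P=np.eye(3)-np.outer(d,d);A+=P;b+=P@c
    return np.linalg.solve(A,b)
def proj(f,p):
    return cv2.projectPoints(np.array([p],float),np.array(f["rvec"],float),np.array(f["tvec"],float),np.array(f["K"]),np.array([f["k1"],0,0,0,0.]))[0][0,0]
E
python3 - <<'E'
from h import *
np.set_printoptions(precision=4,suppress=True)
F={n:bot.grab_frame(n) for n in("scene","top")}
for n,f in F.items():
    cv2.imwrite(f"pics/{n}0.png",f["frame"][:,:,::-1])
    print(n,ray(f,(280,210)))
for k in["stand","panel_hinge","panel_bar","boom","pointer_tip","clip_tip","lock_button","cassette_1","coverglass_box","timer","marker_1","slides_box","dropper_1"]:
    for n,f in F.items():
        m=bot.mark_of(k,f)[:2] if k!="lock_button" else bot.find_in(k,f)[:2]
        print(k,n,[(np.round(x.get("at",x.get("rect")),1),round(x["p"],2)) for x in m])
s=bot.observe();print(s["clock"],s["position"],s["tool_rot"],s["grip_width"])
E
```

```text
pics
scene (array([0.5756, 0.8695, 0.8801]), array([-0.0406, -0.7788, -0.626 ]))
top (array([ 0.4032, -0.1088,  1.5146]), array([ 0.0821,  0.0114, -0.9966]))
stand scene [(array([273.5, 258. ]), 0.76)]
stand top [(array([251.6, 204.5]), 0.67)]
panel_hinge scene [(array([271.1, 257. ]), 0.89)]
panel_hinge top [(array([204.4, 196.5]), 0.67), (array([239.7, 200. ]), 0.67)]
panel_bar scene [(array([275.2, 194.2]), 0.7), (array([300.7, 240.3]), 0.62)]
panel_bar top [(array([269.1, 201.2]), 0.71)]
boom scene []
boom top [(array([242.1, 199.3]), 0.62)]
pointer_tip scene []
pointer_tip top [(array([240.9, 224.5]), 0.85)]
clip_tip scene [(array([302.8, 237.7]), 0.49)]
clip_tip top [(array([263.3, 230.7]), 0.73), (array([250.1, 206. ]), 0.7)]
lock_button scene []
lock_button top []
cassette_1 scene [(array([253.1, 266.5]), 0.5)]
cassette_1 top [(array([235.8, 184.1]), 0.61), (array([252.9, 203.9]), 0.42)]
coverglass_box scene [(array([325.5, 248.8]), 0.9), (array([301.9, 237.7]), 0.44)]
coverglass_box top [(array([266.8, 254.1]), 0.78), (array([382.5, 162.7]), 0.64)]
timer scene [(array([324.4, 285.5]), 0.76)]
timer top [(array([218.5, 245.2]), 0.93)]
marker_1 scene [(array([232.3, 181. ]), 0.69), (array([319.3, 219.3]), 0.63)]
marker_1 top []
slides_box scene []
slides_box top [(array([392.7, 215.3]), 0.67), (array([237.9, 223.9]), 0.31)]
dropper_1 scene [(array([233.7, 181.5]), 0.48)]
dropper_1 top [(array([381.3, 167.2]), 0.48), (array([251.3, 203.7]), 0.32)]
1.4 [ 0.2369 -0.5784  0.4047] [-3.1415  0.      0.3888] 0.0851614181796627
```

```bash
python3 - <<'E'
import cv2
a=cv2.imread("pics/top0.png")[120:300,150:430];b=cv2.imread("pics/scene0.png")[130:330,180:400]
cv2.imwrite("pics/a.png",cv2.resize(a,(800,514),interpolation=cv2.INTER_CUBIC))
cv2.imwrite("pics/b.png",cv2.resize(b,(660,600),interpolation=cv2.INTER_CUBIC))
E
```

```text
(no output)
```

View pics/a.png

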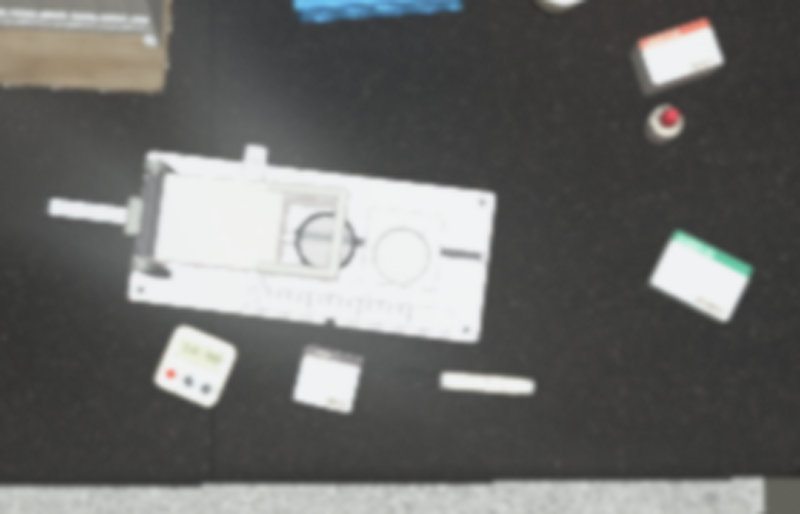

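View pics/b.png

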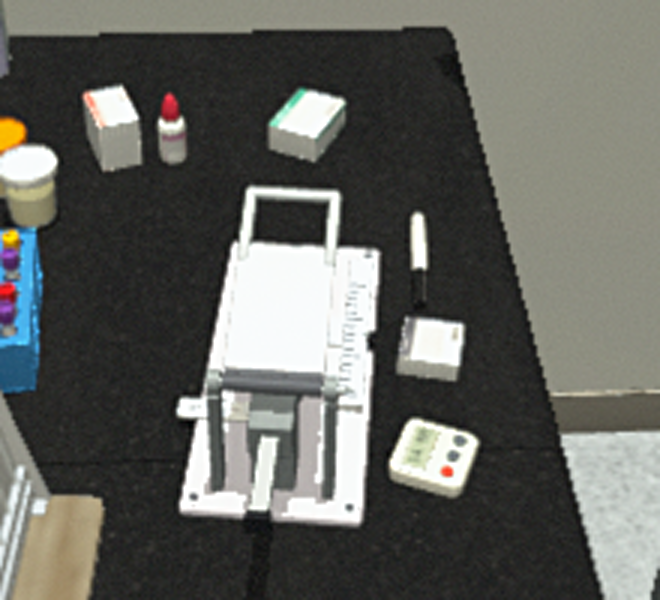

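```bash
cat > st.py <<'E'
from h import *
np.set_printoptions(precision=4,suppress=True)
E
python3 - <<'E'
from st import *
f=bot.grab_frame("top");g=bot.grab_frame("scene")
c=np.array([(152,152),(495,190),(480,342),(130,298)])/2.857+[150,120]
W=np.array([at_z(f,p,0.012)[:2] for p in c]);print(W)
L=np.array([(75,150),(75,-200),(-75,-200),(-75,150)])/1000
lm=L.mean(0);wm=W.mean(0);H=(L-lm).T@(W-wm)
th=np.arctan2(H[0,1]-H[1,0],H[0,0]+H[1,1])
r=lambda a:np.array([[np.cos(a),-np.sin(a)],[np.sin(a),np.cos(a)]])
o=wm-r(th)@lm;print("yaw",th,"origin",o,"res",W-(L@r(th).T+o))
inv=lambda p:np.r_[r(th).T@(np.array(p)[:2]-o),p[2]]
bar=tri([(f,(269.1,201.2)),(g,(275.2,194.2))]);print("bar",bar,inv(bar))
h=at_z(g,(271.1,257),.128);print("hinge",h,inv(h))
cl=tri([(f,(263.3,230.7)),(g,(302.8,237.7))]);print("clip",cl,inv(cl),inv(at_z(f,(263.3,230.7),.029)),inv(at_z(g,(302.8,237.7),.029)))
p=at_z(f,(240.9,224.5),.029);print("ptr",inv(p))
for k,px in dict(timer=(218.5,245.2),cov=(266.8,254.1)).items(): print(k,inv(at_z(f,px,.02)))
E
```

```text
[[ 0.6353  0.1271]
 [ 0.5925 -0.2155]
 [ 0.4415 -0.1979]
 [ 0.4891  0.1488]]
yaw -0.13041823431778013 origin [ 0.5429 -0.0096] res [[-0.0014 -0.0023]
 [ 0.0013  0.0022]
 [-0.001   0.0002]
 [ 0.0011 -0.0001]]
bar [ 0.5376 -0.0664  0.1799] [ 0.0021 -0.057   0.1799]
hinge [0.5563 0.1083 0.128 ] [-0.002   0.1186  0.128 ]
clip [ 0.4664 -0.045   0.0461] [-0.0712 -0.0451  0.0461] [-0.0697 -0.0443  0.029 ] [-0.0719 -0.0639  0.029 ]
ptr [-0.0599  0.0202  0.029 ]
timer [-0.1248  0.0764  0.02  ]
cov [-0.1333 -0.0615  0.02  ]
```

Call:
{"fn": "arm_command", "kwargs": {
  "deltas": [
    [[2.95, -2.25, 0], [0, 0, 0], 5],
    [[2.95, -2.25, 0], [0, 0, 0], 5],
    [[2.95, -2.25, 0], [0, 0, 0], 5],
    [[2.95, -2.25, 0], [0, 0, 0], 5],
    [[2.95, -2.25, 0], [0, 0, 0], 5],
    [[2.95, -2.25, 0], [0, 0, 0], 5],
    [[2.95, -2.25, 0], [0, 0, 0], 5],
    [[2.95, -2.25, 0], [0, 0, 0], 5],
    [[2.95, -2.25, 0], [0, 0, 0], 5],
    [[2.95, -2.25, 0], [0, 0, 0], 5],
    [[2.95, -2.25, 0], [0, 0, 0], 5],
    [[2.95, -2.25, 0], [0, 0, 0], 5],
    [[2.95, -2.25, 0], [0, 0, 0], 5],
    [[2.95, -2.25, 0], [0, 0, 0], 5],
    [[2.95, -2.25, 0], [0, 0, 0], 5],
    [[2.95, -2.25, 0], [0, 0, 0], 5],
    [[0, 0, 0], [0, 0, 0.13], 5],
    [[0, 0, 0], [0, 0, 0.13], 5],
    [[0, 0, 0], [0, 0, 0.13], 5],
    [[0, 0, 0], [0, 0, 0.13], 5]
  ],
  "newtons": 20
}}

```text
clock: 3.5
position: [0.5372, -0.0663, 0.4047]
tool_rot: [-3.142, -0.0, -0.136]
force: [0.0, -0.4, 0.4]
grip_width: 0.0498
finger_force: 0.0
```

Call:
{"fn": "arm_command", "kwargs": {
  "deltas": [
    [[0, 0, 2], [0, 0, 0], 5],
    [[0, 0, 2], [0, 0, 0], 5],
    [[0, 0, 2], [0, 0, 0], 5],
    [[0, 0, 1.0], [0, 0, 0], 5],
    [[0, 0, 0], [0, 0, 0], 0.5],
    [[0, 0, 0], [0, 0, 0], 0.5],
    [[0, 0, 0], [0, 0, 0], 0.5],
    [[0, 0, 0], [0, 0, 0], 0.5],
    [[0, 0, 0], [0, 0, 0], 0.5],
    [[0, 0, 0], [0, 0, 0], 0.5]
  ],
  "newtons": 20
}}

```text
clock: 4.5
position: [0.5377, -0.0645, 0.3355]
tool_rot: [-3.139, -0.001, -0.13]
force: [1.7, 12.5, -4.7]
grip_width: 0.0091
finger_force: 22.9
```

```bash
python3 -c "
import numpy as np
a=np.linspace(.30,np.pi/2,17);y=-18.5*np.cos(a);z=18.5*np.sin(a)
print([[[0,-round(p,2),-round(q,2)],[0,0,0],0.5] for p,q in zip(np.diff(y),np.diff(z))])"
```

```text
[[[0, np.float64(-0.49), np.float64(-1.39)], [0, 0, 0], 0.5], [[0, np.float64(-0.6), np.float64(-1.34)], [0, 0, 0], 0.5], [[0, np.float64(-0.7), np.float64(-1.29)], [0, 0, 0], 0.5], [[0, np.float64(-0.8), np.float64(-1.23)], [0, 0, 0], 0.5], [[0, np.float64(-0.9), np.float64(-1.16)], [0, 0, 0], 0.5], [[0, np.float64(-0.99), np.float64(-1.09)], [0, 0, 0], 0.5], [[0, np.float64(-1.07), np.float64(-1.01)], [0, 0, 0], 0.5], [[0, np.float64(-1.15), np.float64(-0.92)], [0, 0, 0], 0.5], [[0, np.float64(-1.22), np.float64(-0.82)], [0, 0, 0], 0.5], [[0, np.float64(-1.28), np.float64(-0.73)], [0, 0, 0], 0.5], [[0, np.float64(-1.33), np.float64(-0.62)], [0, 0, 0], 0.5], [[0, np.float64(-1.38), np.float64(-0.51)], [0, 0, 0], 0.5], [[0, np.float64(-1.41), np.float64(-0.4)], [0, 0, 0], 0.5], [[0, np.float64(-1.44), np.float64(-0.29)], [0, 0, 0], 0.5], [[0, np.float64(-1.46), np.float64(-0.17)], [0, 0, 0], 0.5], [[0, np.float64(-1.47), np.float64(-0.06)], [0, 0, 0], 0.5]]
```

Do the first half, then check forces.

Call:
{"fn": "arm_command", "kwargs": {
  "deltas": [
    [[0, -0.69, -1.39], [0, 0, 0], 0.5],
    [[0, -0.6, -1.34], [0, 0, 0], 0.5],
    [[0, -0.7, -1.29], [0, 0, 0], 0.5],
    [[0, -0.8, -1.23], [0, 0, 0], 0.5],
    [[0, -0.9, -1.16], [0, 0, 0], 0.5],
    [[0, -0.99, -1.09], [0, 0, 0], 0.5],
    [[0, -1.07, -1.01], [0, 0, 0], 0.5],
    [[0, -1.15, -0.92], [0, 0, 0], 0.5]
  ]
}}

```text
clock: 5.3
position: [0.5463, 0.0002, 0.4316]
tool_rot: [3.139, -0.003, -0.134]
force: [-2.6, -17.2, 17.0]
grip_width: 0.0089
finger_force: 23.9
```

Call:
{"fn": "arm_command", "kwargs": {
  "deltas": [
    [[0, -1.02, -1.12], [0, 0, 0], 0.5],
    [[0, -1.28, -0.73], [0, 0, 0], 0.5],
    [[0, -1.33, -0.62], [0, 0, 0], 0.5],
    [[0, -1.38, -0.51], [0, 0, 0], 0.5],
    [[0, -1.41, -0.4], [0, 0, 0], 0.5],
    [[0, -1.44, -0.29], [0, 0, 0], 0.5],
    [[0, -1.46, -0.17], [0, 0, 0], 0.5],
    [[0, -1.47, -0.06], [0, 0, 0], 0.5],
    [[0, 0, 0], [0, 0, 0], 0.5]
  ]
}}

```text
clock: 6.2
position: [0.5608, 0.111, 0.4699]
tool_rot: [-3.14, -0.004, -0.129]
force: [4.7, 0.1, 6.2]
grip_width: 0.009
finger_force: 23.1
```

```bash
python3 - <<'E'
from st import *
f=bot.grab_frame("top");g=bot.grab_frame("scene")
s=bot.observe();print(s["position"],s["tool_rot"],s["force"],s["qpos"])
for n,i in(("t1",f),("s1",g)):
    for k in("clip_tip","pointer_tip","panel_hinge","panel_bar"):print(n,k,[(np.round(x["at"],1),round(x["p"],2)) for x in bot.mark_of(k,i)[:2]])
im=np.vstack([cv2.resize(f["frame"][130:250,180:340],(800,600))[:,:,::-1][:,:]])
cv2.imwrite("pics/t1.png",im)
cv2.imwrite("pics/s1.png",cv2.resize(g["frame"][80:330,150:430],(672,600),interpolation=cv2.INTER_CUBIC)[:,:,::-1])
E
```

```text
[0.5607 0.1099 0.4699] [-3.14   -0.0034 -0.1304] [4.4781 0.9036 6.351 ] [-0.1803  0.3749 -0.1586  1.6607  0.0648  1.1073 -2.058 ]
t1 clip_tip [(array([263.8, 232. ]), 0.6)]
t1 pointer_tip [(array([241.3, 223.7]), 0.56)]
t1 panel_hinge [(array([202.1, 194.9]), 0.81)]
t1 panel_bar []
s1 clip_tip [(array([302.2, 241. ]), 0.61)]
s1 pointer_tip []
s1 panel_hinge [(array([272., 257.]), 0.79)]
s1 panel_bar [(array([272.5, 194.5]), 0.73), (array([274.4, 260. ]), 0.64)]
```

View pics/s1.png

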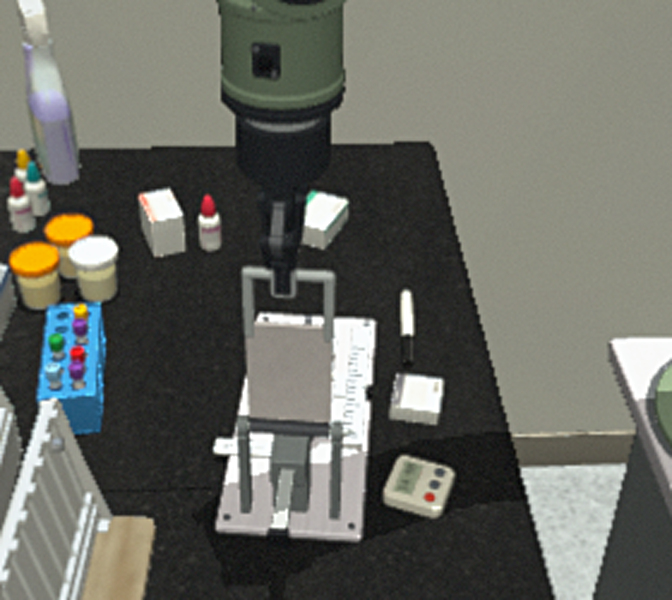

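Call:
{"fn": "arm_command", "kwargs": {
  "deltas": [
    [[0, 0, 0], [0, 0, 0], 4],
    [[0, 0, 0], [0, 0, 0], 4],
    [[0, 0, 0], [0, 0, 0], 4],
    [[0, 0, -2.5], [0, 0, 0], 4],
    [[0, 0, -3.5], [0, 0, 0], 6],
    [[-0.07, 2.5, 0], [0, 0, 0], 6],
    [[-0.07, 2.5, 0], [0, 0, 0], 6],
    [[-0.07, 2.5, 0], [0, 0, 0], 6],
    [[-0.06, 2.6, 0], [0, 0, -0.131], 6],
    [[0, 0, 0], [0, 0, -0.144], 6],
    [[0, 0, 0], [0, 0, -0.144], 6],
    [[0, 0, 0], [0, 0, -0.144], 6],
    [[0, 0, 0], [0, 0, -0.144], 6],
    [[0, 0, 0], [0, 0, -0.144], 6],
    [[0, 0, 0], [0, 0, -0.144], 6],
    [[0, 0, 0], [0, 0, -0.144], 6],
    [[0, 0, 0], [0, 0, -0.144], 6],
    [[0, 0, 0], [0, 0, -0.144], 6],
    [[0, 0, 0], [0, 0, -0.144], 6]
  ]
}}

```text
clock: 8.6
position: [0.5444, 0.0093, 0.528]
tool_rot: [-3.141, 0.0, 1.446]
force: [0.2, -0.1, -0.3]
grip_width: 0.0602
finger_force: 0.0
```

```bash
python3 - <<'E'
from st import *
f=bot.grab_frame("top");g=bot.grab_frame("scene")
s=bot.observe();print(s["position"],s["tool_rot"],s["force"],s["qpos"])
th=-.1304;o=np.array([.5429,-.0096]);c,sn=np.cos(th),np.sin(th)
inv=lambda p:np.r_[np.array([[c,sn],[-sn,c]])@(p[:2]-o),p[2]]
for n,i in(("t",f),("s",g)):
    for k,z in dict(clip_tip=.029,pointer_tip=.029,panel_bar=.313,boom=.09).items():
        for x in bot.mark_of(k,i)[:2]: print(n,k,np.round(x["at"],1),round(x["p"],2),inv(at_z(i,x["at"],z)))
cv2.imwrite("pics/t2.png",cv2.resize(f["frame"][130:250,180:340],(800,600),interpolation=cv2.INTER_CUBIC)[:,:,::-1])
cv2.imwrite("pics/s2.png",cv2.resize(g["frame"][130:330,180:400],(660,600),interpolation=cv2.INTER_CUBIC)[:,:,::-1])
E
```

```text
[0.5444 0.0092 0.528 ] [-3.1412 -0.0001  1.4425] [ 0.5296 -0.3435  0.1748] [ 0.1646  0.3006 -0.3774  1.6309  0.1157  1.2326 -0.3642]
t clip_tip [267.  252.8] 0.69 [-0.1296 -0.062   0.029 ]
t clip_tip [266.1 229.7] 0.61 [-0.066  -0.0517  0.029 ]
s clip_tip [302.  238.2] 0.53 [-0.0698 -0.0616  0.029 ]
s panel_bar [268.4 195.8] 0.61 [0.0012 0.1269 0.313 ]
s boom [270.8 258.2] 0.25 [0.0024 0.0845 0.09  ]
```

View pics/t2.png

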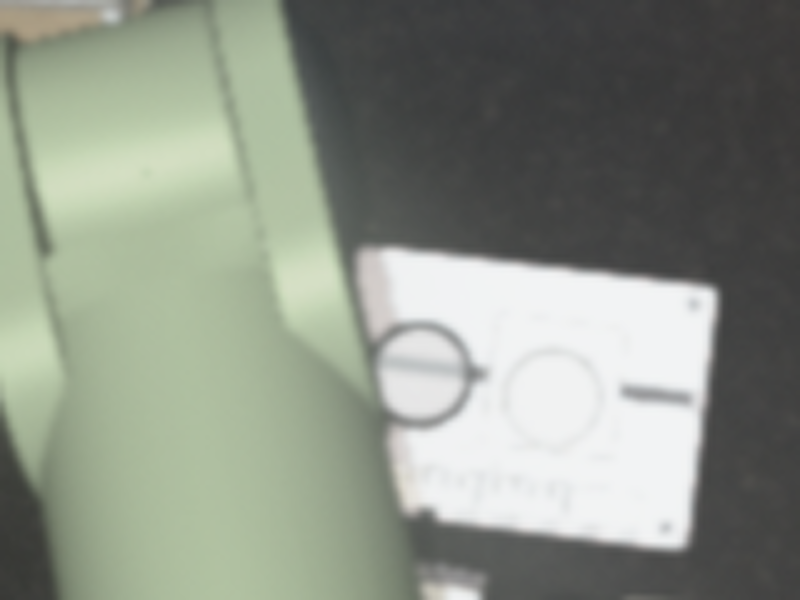

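View pics/s2.png

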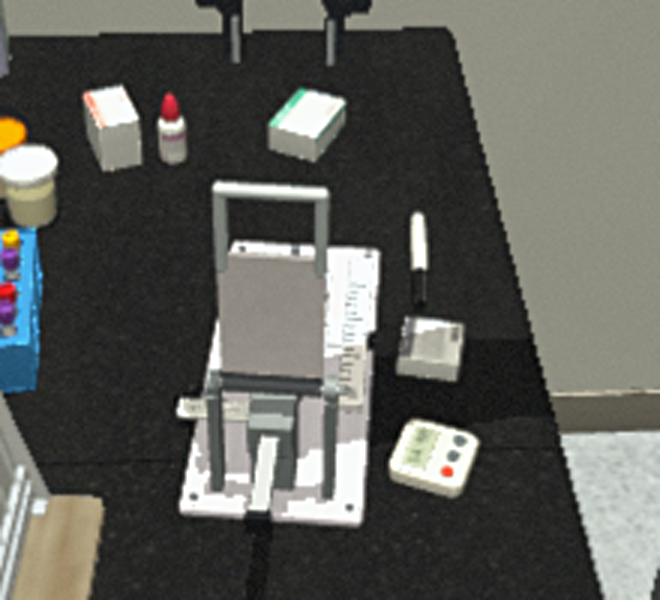

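```bash
cat >> st.py <<'E'
th=-.1304;o=np.array([.5429,-.0096]);c,sn=np.cos(th),np.sin(th)
inv=lambda p:np.r_[np.array([[c,sn],[-sn,c]])@(np.array(p)[:2]-o),p[2]]
fwd=lambda p:np.r_[np.array([[c,-sn],[sn,c]])@np.array(p)[:2]+o,p[2]]
E
python3 - <<'E'
from st import *
f=bot.grab_frame("top");g=bot.grab_frame("scene")
for a in(1.45,1.5708,1.69):print(a,proj(g,fwd([0,.12-.185*np.cos(a),.128+.185*np.sin(a)])))
ct=tri([(f,(265.4,233)),(g,(304,243.3))]);print("clip",inv(ct),inv(at_z(f,(265.4,233),.029)),inv(at_z(g,(304,243.3),.029)))
print("lens",inv(at_z(f,(265,205),.079)))
pc=lambda x,y:(180+x/5,130+y/5)
for q in((718,288),(687,548)):print("corner",inv(at_z(f,pc(*q),.012)))
print("tool",inv(bot.observe()["position"]))
E
```

```text
1.45 [270.3516 188.1076]
1.5708 [269.3028 193.8535]
1.69 [268.2437 200.7691]
clip [-0.0756 -0.0505  0.0206] [-0.0754 -0.0509  0.029 ] [-0.0761 -0.0414  0.029 ]
lens [-0.0018 -0.0428  0.079 ]
corner [ 0.073 -0.199  0.012]
corner [-0.076  -0.1981  0.012 ]
tool [-0.0009  0.019   0.528 ]
```

Call:
{"fn": "arm_command", "kwargs": {
  "deltas": [
    [[0.15, -0.1, 3], [0, 0, 0], 6],
    [[0, 0, 3], [0, 0, 0], 6],
    [[0, 0, 3], [0, 0, 0], 6],
    [[0, 0, 3], [0, 0, 0], 6],
    [[0, 0, 3], [0, 0, 0], 6],
    [[0, 0, 3], [0, 0, 0], 6],
    [[0, 0, 2.5], [0, 0, 0], 6],
    [[0, 0, 1.5], [0, 0, 0], 6],
    [[0, 0, 1], [0, 0, 0], 6]
  ]
}}

```text
clock: 10.1
position: [0.5435, 0.0109, 0.2968]
tool_rot: [-3.14, 0.0, 1.439]
force: [0.7, 0.9, -0.4]
grip_width: 0.0602
finger_force: 0.0
```

```bash
python3 - <<'E'
from st import *
f=bot.grab_frame("top");g=bot.grab_frame("scene")
s=bot.observe();print(inv(s["position"]),s["tool_rot"],s["force"])
a=cv2.resize(f["frame"][130:250,180:340],(400,300),interpolation=cv2.INTER_CUBIC)
b=cv2.resize(g["frame"][100:310,190:330],(400,600),interpolation=cv2.INTER_CUBIC)
im=np.zeros((600,800,3),np.uint8);im[:300,:400]=a;im[:,400:]=b
cv2.imwrite("pics/c3.png",im[:,:,::-1])
E
```

```text
[-0.0021  0.0204  0.2971] [-3.1401  0.0002  1.4396] [0.9017 0.365  0.5213]
```

View pics/c3.png

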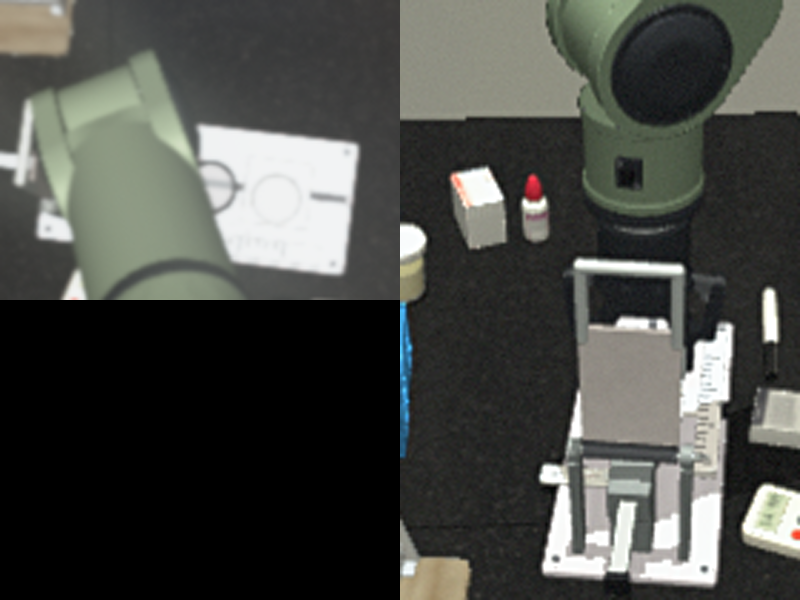

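Call:
{"fn": "arm_command", "kwargs": {
  "deltas": [
    [[0, 0, 1.5], [0, 0, 0], 6],
    [[0, 0, 1.5], [0, 0, 0], 6],
    [[0, 0, 1.5], [0, 0, 0], 6],
    [[0, 0, 0], [0, 0, 0], 6]
  ]
}}

```text
clock: 10.6
position: [0.5435, 0.0109, 0.2525]
tool_rot: [-3.14, 0.0, 1.44]
force: [0.4, 0.0, 0.5]
grip_width: 0.0599
finger_force: 0.0
```

Call:
{"fn": "arm_command", "kwargs": {
  "deltas": [
    [[0, 0, 0], [0, 0, 0], 2],
    [[0, 0, 0], [0, 0, 0], 2],
    [[0, 0, 0], [0, 0, 0], 2],
    [[0, 0, 0], [0, 0, 0], 2],
    [[0, 0, 0], [0, 0, 0], 2],
    [[0, 0, 0], [0, 0, 0], 2]
  ],
  "newtons": 30
}}

```text
clock: 11.2
position: [0.5439, 0.0109, 0.2543]
tool_rot: [3.14, -0.0, 1.44]
force: [-0.7, 0.6, 5.5]
grip_width: 0.0345
finger_force: 31.0
```

Call:
{"fn": "arm_command", "kwargs": {
  "deltas": [
    [[-0.5, 0, 0], [0, 0, 0], 2],
    [[-0.7, 0, 0], [0, 0, 0], 2],
    [[-0.8, 0, 0], [0, 0, 0], 2],
    [[-0.8, 0, 0], [0, 0, 0], 2],
    [[-0.8, 0, 0], [0, 0, 0], 2],
    [[-0.8, 0, 0], [0, 0, 0], 2],
    [[-0.8, 0, 0], [0, 0, 0], 2],
    [[-0.8, 0, 0], [0, 0, 0], 2],
    [[-0.8, 0, 0], [0, 0, 0], 2],
    [[0, 0, 0], [0, 0, 0], 2],
    [[0, 0, 0], [0, 0, 0], 2]
  ]
}}

```text
clock: 12.3
position: [0.5348, -0.0566, 0.2542]
tool_rot: [3.141, -0.0, 1.439]
force: [-5.0, 3.5, 12.5]
grip_width: 0.0345
finger_force: 31.0
```

```bash
python3 - <<'E'
from st import *
f=bot.grab_frame("top");g=bot.grab_frame("scene")
s=bot.observe();print(inv(s["position"]),s["tool_rot"],s["force"],s["grip_width"],s["finger_force"])
for n,i in(("t",f),("s",g)):
    for k,z in dict(clip_tip=.029,pointer_tip=.029,panel_bar=.313,boom=.09).items():
        for x in bot.mark_of(k,i)[:2]: print(n,k,np.round(x["at"],1),round(x["p"],2),inv(at_z(i,x["at"],z)))
a=cv2.resize(f["frame"][210:250,235:295],(480,320),interpolation=cv2.INTER_CUBIC)
b=cv2.resize(g["frame"][210:270,275:315],(320,480),interpolation=cv2.INTER_CUBIC)
im=np.zeros((600,800,3),np.uint8);im[:320,:480]=a;im[:480,480:]=b
im[330:600,:360]=cv2.resize(f["frame"][130:250,180:340],(360,270))
cv2.imwrite("pics/c4.png",im[:,:,::-1])
E
```

```text
[-0.0019 -0.0475  0.2542] [ 3.1407 -0.0002  1.4396] [-4.849   3.6093 12.422 ] 0.03462357412668832 30.969583690166473
t panel_bar [193.9 186.6] 0.86 [0.0007 0.1118 0.313 ]
s clip_tip [301.8 237.2] 0.66 [-0.0691 -0.0657  0.029 ]
s pointer_tip [297.8 241.8] 0.73 [-0.0589 -0.046   0.029 ]
s boom [276.9 225.6] 0.7 [-0.002  -0.0385  0.09  ]
```

View pics/c4.png

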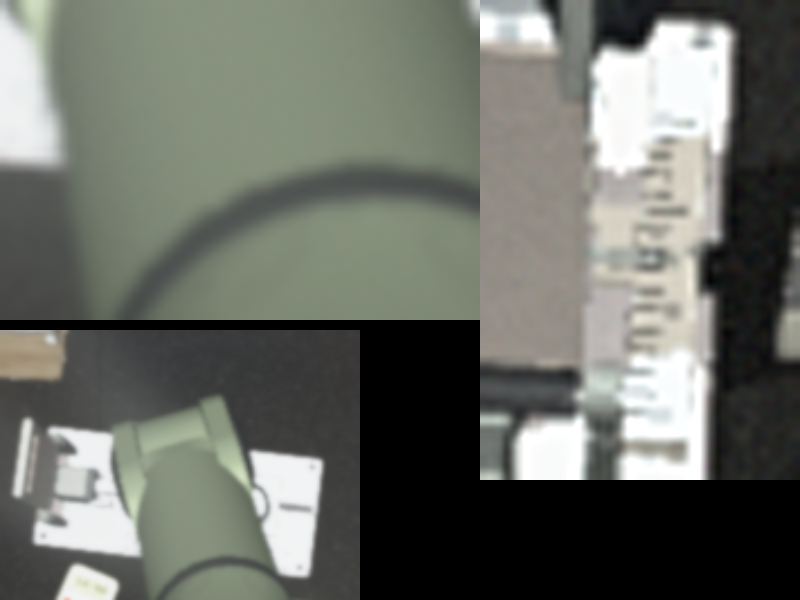

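```bash
python3 - <<'E'
from st import *
f=bot.grab_frame("top");g=bot.grab_frame("scene")
t=cv2.imread("pics/top0.png",0);print(t[228:238,255:276])
s=g["frame"].mean(2).astype(int);print(s[234:252,290:310])
for y in(-.045,-.05,-.055):
    print(y,"top tip",proj(f,fwd([-.0745,y,.029])),"scene box",[proj(g,fwd([-.0745,y+d,z])) for d,z in((-.005,.029),(.005,.029),(.005,.012))])
print("ptr",[proj(g,fwd([-.06,y,.029])) for y in(-.04,-.0475,-.055)])
E
```

```text
[[241 240 238 237 239 241 241 241 241 241 241 241 241 240 240 240 240 240
  239 237 232]
 [239 238 237 237 239 240 241 241 241 240 240 240 241 241 241 241 241 241
  240 236 232]
 [235 234 233 234 237 239 240 239 237 233 231 232 236 239 241 241 241 241
  240 237 235]
 [224 225 226 228 232 236 237 234 223 202 191 201 221 235 239 240 239 238
  238 237 237]
 [174 181 187 195 209 219 223 220 198 160 142 159 203 230 237 236 234 234
  233 234 236]
 [120 125 130 137 149 160 167 165 151 128 117 133 174 212 222 224 224 225
  226 228 232]
 [104 105 106 108 111 113 115 116 113 107 106 113 133 155 166 171 174 181
  189 197 208]
 [102 103 102 102 102 102 103 103 104 103 103 103 106 111 114 115 118 125
  131 138 147]
 [101 101 101 102 101 101 101 101 102 101 101 100 101 102 101 101 101 104
  105 106 107]
 [100 101 101 100 100 101 101 101 100 100 100 100 100 100  99  99 100 100
  101 100  99]]
[[181 175 179 180 179 164 166 142 140 200 206 206 215 187 174  73  17  22
   23  32]
 [198 190 187 188 191 196 191 190 188 191 191 209 227 192 172  67  23  24
   26  24]
 [209 207 205 207 206 189 144 137 136 1
[... 1111 characters left out ...]
 225 193 176  76  18  15  17
   19  21]
 [181 184 183 168 204 196 198 200 203 205 203 204 187 172  72  26  28  13
   19  24]
 [183 183 185 165 142 134 135 166 200 204 205 198 185 165  69  20  24  19
   20  25]]
-0.045 top tip [263.3625 232.4258] scene box [array([303.5257, 241.1385]), array([303.3788, 243.6155]), array([303.1642, 248.1412])]
-0.05 top tip [265.1368 232.6379] scene box [array([303.5984, 239.9117]), array([303.4525, 242.3731]), array([303.2378, 246.8949])]
-0.055 top tip [266.9114 232.85  ] scene box [array([303.6707, 238.6926]), array([303.5257, 241.1385]), array([303.311 , 245.6563])]
ptr [array([298.0838, 243.3093]), array([298.219 , 241.4514]), array([298.3529, 239.6111])]
```

Call:
{"fn": "arm_command", "kwargs": {
  "deltas": [
    [[-0.2, 0, 0], [0, 0, 0], 2],
    [[0, 0, 0], [0, 0, 0], 2],
    [[0, 0, 0], [0, 0, 0], 2],
    [[0, 0, 0], [0, 0, 0], 2]
  ]
}}

```text
clock: 13.3
position: [0.5346, -0.0584, 0.2542]
tool_rot: [3.141, -0.0, 1.44]
force: [-5.0, 4.0, 12.2]
grip_width: 0.0341
finger_force: 31.0
```

```bash
python3 - <<'E'
from st import *
g=bot.grab_frame("scene")
s=bot.observe();print(inv(s["position"]),s["force"],s["grip_width"],s["finger_force"],np.abs(s["qd"]).max())
for k,z in dict(pointer_tip=.029,panel_bar=.313).items():
    for x in bot.mark_of(k,g)[:2]: print(k,np.round(x["at"],1),round(x["p"],2),inv(at_z(g,x["at"],z)))
print(g["frame"].mean(2).astype(int)[236:248,286:304])
cv2.imwrite("pics/s5.png",cv2.resize(g["frame"][130:330,180:400],(660,600),interpolation=cv2.INTER_CUBIC)[:,:,::-1])
E
```

```text
[-0.0019 -0.0494  0.2542] [-4.608   4.4627 13.3472] 0.034476087552647104 30.9895196557045 0.0012198754497167459
pointer_tip [300.7 242.3] 0.59 [-0.067  -0.0447  0.029 ]
panel_bar [270.3 193.9] 0.82 [-0.0021  0.12    0.313 ]
panel_bar [318.  217.3] 0.3 [-0.1024  0.1881  0.313 ]
[[140 137 163 203 208 206 207 205 206 188 145 141 134 135 141 199 224 189]
 [141 135 162 198 209 207 206 209 198 199 197 197 195 204 205 207 202 186]
 [142 135 146 174 202 205 206 205 165 152 157 158 173 204 208 205 197 185]
 [142 137 148 177 203 206 206 199 182 208 173 169 200 209 207 207 190 179]
 [142 138 135 150 184 188 183 158 162 199 200 197 195 204 204 187 148 102]
 [141 140 152 155 149 148 149 153 151 159 166 139 140 176 187 152 111  45]
 [142 136 141 158 146 150 154 167 146 154 179 141 152 171 205 190 100  30]
 [143 139 157 197 207 206 210 205 163 137 136 140 196 205 213 214  95  22]
 [144 142 157 184 191 189 200 202 205 207 205 207 209 207 211 215  94  18]
 [144 144 154 168 166 160 161 162 185 195 196 194 204 208 208 223  96  24]
 [142 140 152 177 178 180 181 179 172 143 135 142 199 205 209 217 118  80]
 [142 142 150 177 181 182 184 187 212 193 189 195 198 197 207 216 171 172]]
```

View pics/s5.png

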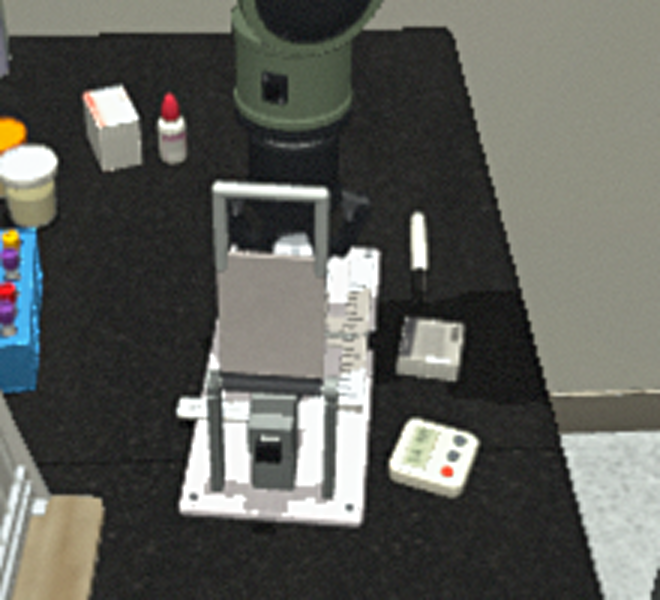

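```bash
python3 -c "
from workcell import bot
print(bot.job_done())"
```

```text
the job is handed in; nothing more can be done
None
```

The job is handed in: the shade panel stands upright, within about 0.01 rad. The head is still squeezed at 31 N with the button in, and the pointer is held within about 1 mm of the clip by my image measurement. The last picture shows the things in view in place. The dish carriage and the cassette are not fully visible in it.

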